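# Bring the rose jar round to the front of the dresser organizer and lock it there

### The arm

A 6-joint arm with a two-finger parallel gripper is mounted at the origin on the work surface. World frame = base frame: x ahead of the robot, y to its left, z up, the work surface at z = 0. Lengths are in m, angles in rad, forces in N, time in s.
With the tool pointing down it reaches from about 0.25 to 0.725 m from the base axis. Payload 4 kg.
Tool frame: the origin (TCP) lies midway between the tips of the shut fingers; the grasp point (between the pads) lies 19 mm behind it; z points along the fingers, y is the line along which they close (so a half turn about z gives the same grasp; the last joint's range is limited). The gripper opens to 85 mm and grips with 20 to 120 N. Pads are 22 mm wide; open, the fingers measure 114 mm over their backs; the gripper's body (76 mm by 85 mm) begins 54 mm behind the grasp point. The pads swing forward as they close: fully open they stand 13 mm farther back than shut.
Start: joints at [1.348, 0.241, 0.005, 1.335, 0, 1.571], TCP at [0.11, 0.488, 0.231] pointing down, gripper open.
Joint ranges: [-2.72, 2.72], [-1.05, 1.87], [-1.09, 1.28], [-1.99, 2.15], [-1.42, 1.44], [-3.14, 3.14]. Speed limits (rad/s): [2.79, 2.79, 3.14, 3.14, 3.14, 3.14].

### API

Orientations are given as a unit quaternion [x, y, z, w].
In Python, from workcell import bot gives the robot as it stands. The module is installed in compiled form; this text tells all that it offers.
- The arm moves only by the tool jog_arm, never from a script. Its argument "deltas" is a list of rows, each an object with "fingers": the opening, from 0 (shut) to 1 (fully open); "delta_pos": the shift along the tool's x, y, z normalised to -1 to 1, where 1 is 300 mm, a list of three; "yaw": the turn about the tool's z normalised to -1 to 1, where 1 is pi/4 rad. A call has 1 to 12 rows; each row is the pose to reach, as a shift and turn from the pose commanded when the call began, along the tool's axes at that moment; what a row does not reach only later rows make up. A row lasts 1/10 s, in which the tool goes at most 50 mm and 8.59 degrees, less where a joint would pass 70% of its speed; a pose out of reach is approached as far as the arm can. A call with a number of a shift or a turn outside -1 to 1 is refused whole. A call with a gripper value outside its range is refused whole. The fingers move at their own pace and stop on an object; the grip force is fixed at half the most. Time passes only in rows, so rows that repeat a pose let the fingers close. It gives the time, the measured TCP pose, the force, the opening and the grip force at its end, in the units of the state.
- bot.get_obs(): the state, without advancing time (a new reading comes with each control period).
- bot.camera(name): name is "scene" or "top"; returns a dict with "image" (384x512x3 uint8, red, green, blue), "range_z" (384x512 float32, m along the optical axis (not along the pixel's ray), 0 where there is no reading), "fx", "fy", "cx", "cy" (pixels), "rvec" (rotation vector, rad) and "tvec" (3), from world to camera coordinates, as OpenCV has them. Camera axes: x right, y down, z forward; pixel columns grow to the right and rows downward; lengths in m; the calibration is good to about 2 mm. A picture is of the moment at which its call begins.
- bot.job_done(): hands the job in; it is judged then, once.
The state is a dict: "clock": time; "joint_pos": joint angles; "joint_vel": joint speeds; "tau": joint torques, N m; "eef_pos": TCP position; "tool_rot": TCP orientation; "ft_force": force on the tool from outside, world axes, zero at the start; "ft_torque": the same for the moment, N m; "grip_width": finger opening in m; "grasp_force": force on a finger pad.
Only numpy, scipy, OpenCV 4.12 (cv2) and the standard library are available. Lean on these libraries where they do the work, as an engineer would, in place of code of your own. Each camera call takes 0.05 s, during which the arm holds its last target. There are 200 camera calls.

### The job

Pull the organizer's lock knob up until it clicks out and stays, turn the organizer by its top handle until the round rose glass jar stands in the front bay, directly behind the knob, then push the knob fully back down so that the organizer is locked there. Let the jar and the other things ride round standing in their bays, do not lift them or tip them over, and leave the other things on the dresser where they are.

Things in the scene. Friction and masses are not known exactly. Their poses are not given: they have to be found in the camera images.
- axis_foot (a point): Foot of the vertical turning axis of the two-tier white plastic organizer, on the dresser top. Its frame is that of the fixed stand: z up, -x towards the stand's front, where the lock knob is (roughly towards the robot, up to 20 degrees off). The stand does not move. Upper tier: 110 mm across, 164 to 176 mm above the dresser, turning with the lower tray.
- tray_mid (a point): Middle of the turning lower tray on its floor, on the axis, 36 mm above the dresser; turns with the tray. Round, eight bays parted by 14 mm high fins. Its flat rim (22 to 36 mm above the dresser) reaches 161 mm from the axis and has eight open slots 18 mm wide, one every 45 degrees, each in line with the middle of a bay. A cup moulded in the rear bay turns with it
- front_bay (a point): Middle of the front bay on the tray floor, a point fixed to the stand: 88 mm from the axis towards the knob, 36 mm above the dresser. The front bay is empty at the start. The jar is meant to end here.
- lock_knob (a joint): Knob height in m: 0 = pushed home (locked), 0.030 = fully up (free). An over-centre spring holds it at both ends: about 7 N starts it up, about 6 N starts it down; the force falls to nothing half-way, then it snaps over.
- pin_tip (a point): Lower end of the knob's round-ended steel pin, 14 mm thick, 150 mm from the axis, 14 mm above the dresser when home (inside a rim slot); moves up with the knob and is clear of the rim from 22 mm up. Over solid rim the knob stops about 22 mm above home and springs back up when let go. When pushed down, the round end draws the tray in if a slot is within about 5 mm (2 degrees) of it
- knob_grip (a point): Centre of the knob head on its vertical axis, 150 mm in front of the turning axis, 108 mm above the dresser when home; moves up with the knob. A white upright cylinder 42 mm across (two ribs: 45 mm), 32 mm high (16 mm above and below this point), over a bracket 30 mm wide whose top is 32 mm below this point when home. The bracket's post is on the side away from the tray
- carousel (a joint): Turn of the organizer in rad, counter-clockwise seen from above, 0 at the start (within 0.02), when it is locked in a slot. It locks at multiples of 0.785 (45 degrees), with about 0.013 of play each way. Friction about 0.10 N m plus 0.3 N m per rad/s; it stays where it is left; it stops at 3.3 either way.
- turn_grip (a point): Middle of the top handle, on the turning axis, 205 mm above the dresser: an upright flat white bar 72 mm long along this point's x axis, 16 mm thick along its y axis, from 181 to 225 mm above the dresser. It turns with the organizer; at the start it lies along the stand's x axis. 5 mm of free room between the bar's foot and the rim of the upper tier below it.
- rose_jar_mid (a point): Centre of the round rose-tinted glass jar with a closed, round lid with a small ball on top, 54 mm across, 68 mm high over all; this point is 32 mm above its foot. It starts in one of four bays: 45 or 90 degrees to the left or right of the front bay, loose on the tray floor, centre 88 mm from the axis.
- cologne_mid (a point): Centre of the blue glass cologne bottle, rectangular 44 x 37 mm, 92 mm high with its round steel cap (46 mm above its foot), in another of those four bays, loose; jerky turning can tip it.
- pill_box_mid (a point): Centre of the closed rectangular white ceramic pill box, 47 x 35 x 29 mm (15 mm above its foot), in another of those four bays, loose.
- clip_dish_mid (a point): Centre of the shallow round steel tie clip dish, 56 mm across, 14 mm high (7 mm above its foot), in another of those four bays, loose.
- hairbrush: Loose wooden hairbrush, about 210 mm long, lying bristles down on the dresser, well to the right of the organizer. Not to be moved.
- trinket_bowl: Loose white ceramic bowl, 100 mm across, 40 mm high, to the left of the organizer. Not to be moved.
- lotion: Loose white lotion bottle, 60 mm across, 150 mm high, to the left of the organizer. Not to be moved.
Not all that is in view belongs to the job. There is more than one size of the part that bears cologne_mid; the job needs the smallest. Of the things shaped like the part that bears pill_box_mid, the white one is meant.

How it is judged:
By the outcome, as a careful person would: the job done as asked, in the order asked, and still so for the second after the job is handed in, with the robot touching nothing.
It also fails if it takes over 58 s, if anything falls off the work surface, if the arm or the gripper's body presses on something with over 40 N, if the wrist force passes 120 N, or if a joint passes its speed limit or range.

## Working session

There is one attempt and no reset: what is moved stays moved. The work goes in short steps, Python scripts to look and compute and a tool call to move; the robot and the scene stay as the last step left them, time stands still between calls to the robot, and variables do not carry over. Pictures are saved under pics/ and viewed, at most 10 in all, crops included, and the job is handed in when it is done.

Besides the shell and the picture viewer there is one more tool, called after "Call:" as name(argument=value, ...), one argument or row to a line, values as JSON. jog_arm: Moves the arm, as the interface text tells. Scaled input: -1 to 1 covers 300 mm each way for a shift and pi/4 rad each way for a turn. Its arguments: {"type":"object","properties":{"deltas":{"type":"array","items":{"type":"object","properties":{"fingers":{"type":"number"},"delta_pos":{"type":"array","items":{"type":"number"}},"yaw":{"type":"number"}}}}},"required":["deltas"]}

```bash
mkdir -p pics && cat > h.py <<'E'
import numpy as np, cv2
from workcell import bot
def cam(n):
    c=bot.camera(n); R=cv2.Rodrigues(np.array(c["rvec"],float))[0]; t=np.array(c["tvec"],float).ravel()
    v,u=np.mgrid[0:384,0:512]; z=c["range_z"]
    P=np.stack([(u-c["cx"])/c["fx"]*z,(v-c["cy"])/c["fy"]*z,z],-1)
    c["W"]=(P-t)@R; c["W"][z==0]=np.nan; c["R"]=R; c["t"]=t; return c
def ray(c,u,v,h):
    d=c["R"].T@np.array([(u-c["cx"])/c["fx"],(v-c["cy"])/c["fy"],1.]); o=-c["R"].T@c["t"]
    return o+d*(h-o[2])/d[2]
E
python3 - <<'E'
from h import *
ims=[]
for n in("scene","top"):
    c=cam(n); np.savez(f"{n}.npz",**c); im=cv2.cvtColor(c["image"],cv2.COLOR_RGB2BGR)
    cv2.imwrite(f"pics/{n}0.png",cv2.resize(im,(800,600),interpolation=cv2.INTER_CUBIC)); print(n,-c["R"].T@c["t"],c["R"][2])
o=bot.get_obs(); print(o["clock"],o["eef_pos"],o["tool_rot"],o["grip_width"])
E
```

```text
scene [1.57631725 0.30541219 1.12103752] [-0.71686772 -0.19824258 -0.66843142]
top [ 0.3347307  -0.01419958  1.68768426] [ 1.36931979e-01  5.23894984e-05 -9.90580451e-01]
0.1 [0.11034899 0.48709991 0.23049644] [ 1.11179198e-01  9.93799940e-01 -9.23332447e-04 -1.13938524e-04] 0.08527779286405177
```

View pics/scene0.png

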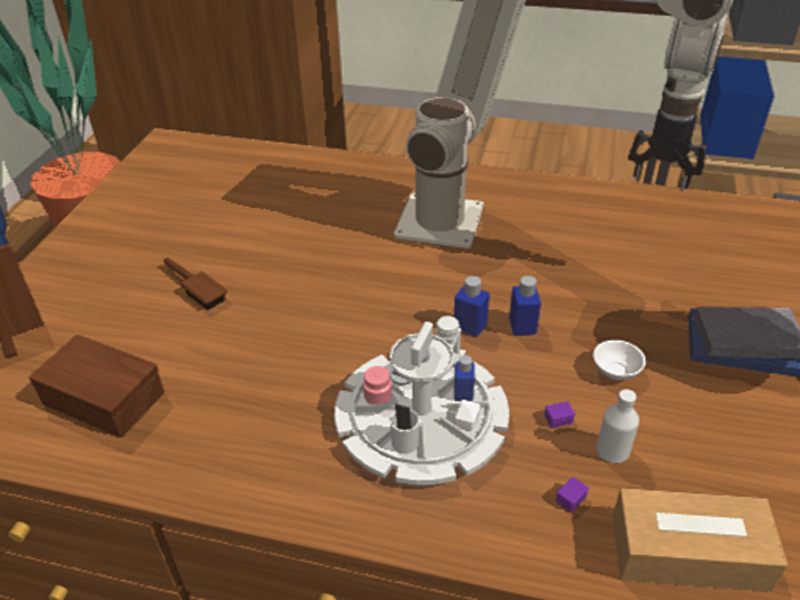

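View pics/top0.png

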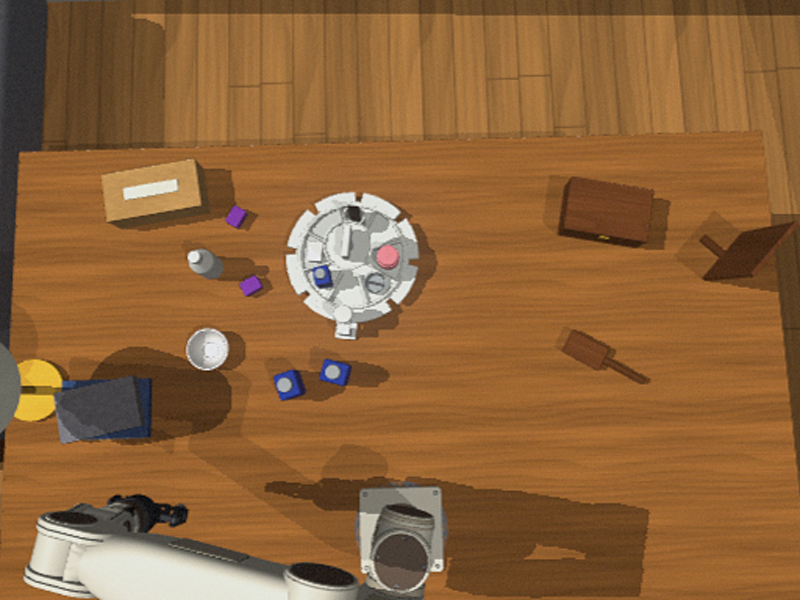

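The scene view shows the organizer at about (420,410) of 800x600, with the jar at (377,384). In the top view the axis is at about (347,245) and the knob at (344,316). The jar at (388,257) is about 90° right of the knob and the cologne at (320,275) is 45° left. The blue bottles at (288,384) and (335,372) stand on the dresser in front of the organizer.

```bash
python3 - <<'E'
from h import *
for n in("top","scene"):
    c=dict(np.load(n+".npz")); W=c["W"]; im=c["image"].astype(int); hsv=cv2.cvtColor(c["image"],cv2.COLOR_RGB2HSV)
    x,y,z=W[...,0],W[...,1],W[...,2]
    near=(abs(x-.55)<.3)&(abs(y-.1)<.3)
    white=(hsv[...,1]<60)&near
    rim=white&(abs(z-.036)<.006)
    k,_=cv2.findContours(rim.astype(np.uint8),0,1)
    p=np.vstack([W[q[:,0,1],q[:,0,0],:2] for q in k if len(q)>5]).astype(np.float32)
    # circle from rim outer: iterative fit of outermost points
    ctr,r=cv2.minEnclosingCircle(p[np.linalg.norm(p-np.median(p,0),axis=1)<.175]); print(n,"rim",ctr,r)
    for nm,m in(("handle",white&(z>.215)&(z<.235)),("knobtop",white&(abs(z-.124)<.005)),("uptier",white&(abs(z-.176)<.005)),
        ("rose",near&(im[...,0]>im[...,1]+60)&(im[...,0]>150)&(abs(im[...,1]-im[...,2])<40)&(z>.06)),("blue",near&(hsv[...,0]>105)&(hsv[...,0]<128)&(hsv[...,1]>120)&(z>.05))):
        nn,l,s,_=cv2.connectedComponentsWithStats(m.astype(np.uint8))
        for i in range(1,nn):
            if s[i,4]<12: continue
            q=W[l==i]; e=cv2.minAreaRect(q[:,:2].astype(np.float32)) ; 
            print(n,nm,s[i,4],"mean",q.mean(0).round(4),"zmax",q[:,2].max().round(3),"rect",np.round(e[0],4),np.round(e[1],4),round(e[2],1))
E
```

```text
top rim (0.6348392367362976, 0.10099437087774277) 0.1734006106853485
top handle 102 mean [0.6477 0.1016 0.2248] zmax 0.234 rect [0.6478 0.1017] [0.0158 0.0694] 82.7
top knobtop 16 mean [0.5933 0.1687 0.126 ] zmax 0.129 rect [0.5944 0.1676] [0.0149 0.0215] 89.7
top knobtop 93 mean [0.4992 0.1189 0.1238] zmax 0.129 rect [0.5004 0.1192] [0.0436 0.0378] 43.6
top knobtop 38 mean [0.3694 0.1432 0.1257] zmax 0.129 rect [0.3696 0.1454] [0.0281 0.0246] 88.7
top knobtop 31 mean [0.3412 0.2553 0.1256] zmax 0.129 rect [0.3427 0.2563] [0.0289 0.0228] 13.8
top uptier 277 mean [0.6536 0.1082 0.1744] zmax 0.181 rect [0.6507 0.1024] [0.1048 0.1075] 39.1
top uptier 51 mean [0.6218 0.0835 0.1736] zmax 0.179 rect [0.6226 0.0861] [0.0343 0.0425] 6.4
top rose 152 mean [0.6361 0.0139 0.0942] zmax 0.107 rect [0.637  0.0134] [0.0474 0.0475] 74.2
top blue 63 mean [0.593  0.1669 0.1022] zmax 0.112 rect [0.5949 0.1691] [0.043  0.0339] 12.2
top blue 150 mean [0.3679 0.1401 0.0913] zmax 0.103 rect [0.3688 0.1435] [0.0588 0.0486] 74.4
top blue 153 mean [0.3424 0.2476 0.0915] zmax 0.101 rect [0.3429 0.2521] [0.0595
[... 451 characters left out ...]
119 ] [0.0434 0.0428] 62.2
scene knobtop 43 mean [0.5993 0.1691 0.1255] zmax 0.129 rect [0.597  0.1685] [0.0271 0.0199] 12.1
scene knobtop 21 mean [0.7457 0.0876 0.1238] zmax 0.128 rect [0.7461 0.087 ] [0.0286 0.0059] 73.4
scene uptier 284 mean [0.6567 0.0984 0.1737] zmax 0.18 rect [0.6521 0.1003] [0.112  0.1102] 3.2
scene rose 249 mean [0.6488 0.0173 0.0886] zmax 0.11 rect [0.6434 0.015 ] [0.0497 0.0478] 73.9
scene blue 239 mean [0.3658 0.2547 0.0794] zmax 0.097 rect [0.3506 0.2522] [0.0643 0.049 ] 15.8
scene blue 185 mean [0.3846 0.1519 0.0831] zmax 0.098 rect [0.3742 0.1451] [0.0602 0.0515] 73.8
scene blue 82 mean [0.608  0.1712 0.0981] zmax 0.106 rect [0.6002 0.169 ] [0.0439 0.0292] 10.7
```

Axis ≈ (0.650, 0.1015), confirmed by the handle and tier. The knob is at ≈ (0.5015, 0.119), 149 mm out where 150 was expected. The stand is turned by about −7°. The jar is 90° to the right, so the organizer must turn clockwise by 90°.

Call:
jog_arm(
  deltas=[
    {"fingers": 1, "delta_pos": [-0.16, -0.095, 0], "yaw": -0.06},
    {"fingers": 1, "delta_pos": [-1, -0.59, 0], "yaw": -0.129},
    {"fingers": 1, "delta_pos": [-1, -0.59, 0], "yaw": -0.129},
    {"fingers": 1, "delta_pos": [-1, -0.59, 0], "yaw": -0.129},
    {"fingers": 1, "delta_pos": [-1, -0.59, 0], "yaw": -0.129},
    {"fingers": 1, "delta_pos": [-1, -0.59, 0], "yaw": -0.129},
    {"fingers": 1, "delta_pos": [-1, -0.59, 0], "yaw": -0.129},
    {"fingers": 1, "delta_pos": [-1, -0.59, 0], "yaw": -0.129},
    {"fingers": 1, "delta_pos": [-1, -0.59, 0], "yaw": -0.129},
    {"fingers": 1, "delta_pos": [-1, -0.59, 0], "yaw": -0.129},
  ],
)

```text
clock: 1.1
eef_pos: [0.3632, 0.2491, 0.231]
tool_rot: [0.06, 0.998, -0.0, -0.001]
ft_force: [0.2, 0.6, 0.3]
grip_width: 0.0856
grasp_force: 0.0
```

Call:
jog_arm(
  deltas=[
    {"fingers": 1, "delta_pos": [-0.51, -0.375, 0], "yaw": 0},
    {"fingers": 1, "delta_pos": [-0.51, -0.375, 0], "yaw": 0},
    {"fingers": 1, "delta_pos": [-0.51, -0.375, 0], "yaw": 0},
    {"fingers": 1, "delta_pos": [-0.51, -0.375, 0], "yaw": 0},
    {"fingers": 1, "delta_pos": [-0.51, -0.375, 0.17], "yaw": 0},
    {"fingers": 1, "delta_pos": [-0.51, -0.375, 0.17], "yaw": 0},
    {"fingers": 1, "delta_pos": [-0.51, -0.375, 0.17], "yaw": 0},
  ],
)

```text
clock: 1.8
eef_pos: [0.5004, 0.1198, 0.1795]
tool_rot: [0.059, 0.998, -0.0, -0.002]
ft_force: [0.2, -0.2, 0.1]
grip_width: 0.0854
grasp_force: 0.0
```

```bash
python3 - <<'E'
from h import *
c=cam("scene"); cv2.imwrite("pics/s1.png",cv2.resize(cv2.cvtColor(c["image"],cv2.COLOR_RGB2BGR)[150:320,190:350],(640,680)[::1],interpolation=cv2.INTER_CUBIC)[:600])
o=bot.get_obs(); print(o["clock"],o["eef_pos"],o["tool_rot"],o["ft_force"])
E
```

```text
1.85 [0.50204682 0.12028683 0.18137219] [5.91975333e-02 9.98246237e-01 1.79964222e-04 2.64507487e-04] [-0.62102098  0.70485707  1.14357951]
```

View pics/s1.png

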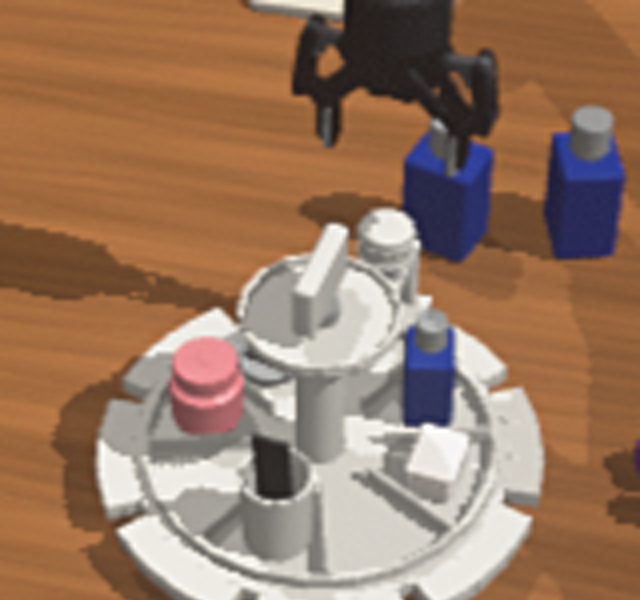

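The open fingers, at (325,140) and (455,165), straddle the knob at (385,230). Next I descend, grip and lift.

Call:
jog_arm(
  deltas=[
    {"fingers": 1, "delta_pos": [0, 0, 0.1], "yaw": 0},
    {"fingers": 1, "delta_pos": [0, 0, 0.2], "yaw": 0},
    {"fingers": 1, "delta_pos": [0, 0, 0.3], "yaw": 0},
    {"fingers": 1, "delta_pos": [0, 0, 0.3], "yaw": 0},
    {"fingers": 0, "delta_pos": [0, 0, 0.3], "yaw": 0},
    {"fingers": 0, "delta_pos": [0, 0, 0.3], "yaw": 0},
    {"fingers": 0, "delta_pos": [0, 0, 0.3], "yaw": 0},
    {"fingers": 0, "delta_pos": [0, 0, 0.3], "yaw": 0},
    {"fingers": 0, "delta_pos": [0, 0, 0.3], "yaw": 0},
    {"fingers": 0, "delta_pos": [0, 0, 0.3], "yaw": 0},
    {"fingers": 0, "delta_pos": [0, 0, 0.3], "yaw": 0},
    {"fingers": 0, "delta_pos": [0, 0, 0.3], "yaw": 0},
  ],
)

```text
clock: 3.05
eef_pos: [0.5039, 0.1179, 0.0931]
tool_rot: [0.061, 0.998, -0.0, 0.002]
ft_force: [-1.1, -2.9, 7.6]
grip_width: 0.0404
grasp_force: 60.1
```

Call:
jog_arm(
  deltas=[
    {"fingers": 0, "delta_pos": [0, 0, -0.02], "yaw": 0},
    {"fingers": 0, "delta_pos": [0, 0, -0.035], "yaw": 0},
    {"fingers": 0, "delta_pos": [0, 0, -0.05], "yaw": 0},
    {"fingers": 0, "delta_pos": [0, 0, -0.065], "yaw": 0},
    {"fingers": 0, "delta_pos": [0, 0, -0.08], "yaw": 0},
    {"fingers": 0, "delta_pos": [0, 0, -0.095], "yaw": 0},
    {"fingers": 0, "delta_pos": [0, 0, -0.1], "yaw": 0},
    {"fingers": 0, "delta_pos": [0, 0, -0.1], "yaw": 0},
  ],
)

```text
clock: 3.85
eef_pos: [0.5038, 0.1179, 0.1224]
tool_rot: [0.061, 0.998, -0.0, 0.002]
ft_force: [1.5, -4.9, 5.9]
grip_width: 0.0407
grasp_force: 65.4
```

Call:
jog_arm(
  deltas=[
    {"fingers": 1, "delta_pos": [0, 0, 0], "yaw": 0},
    {"fingers": 1, "delta_pos": [0, 0, 0], "yaw": 0},
    {"fingers": 1, "delta_pos": [0, 0, 0], "yaw": 0},
    {"fingers": 1, "delta_pos": [0, 0, 0], "yaw": 0},
    {"fingers": 1, "delta_pos": [0, 0, 0], "yaw": 0},
    {"fingers": 1, "delta_pos": [0, 0, -0.1], "yaw": 0},
    {"fingers": 1, "delta_pos": [0, 0, -0.25], "yaw": 0},
    {"fingers": 1, "delta_pos": [0, 0, -0.4], "yaw": 0},
    {"fingers": 1, "delta_pos": [0, 0, -0.47], "yaw": 0},
    {"fingers": 1, "delta_pos": [0, 0, -0.47], "yaw": 0},
  ],
)

```text
clock: 4.85
eef_pos: [0.5042, 0.1191, 0.2654]
tool_rot: [0.061, 0.998, 0.001, 0.004]
ft_force: [0.2, -0.4, 0.4]
grip_width: 0.0855
grasp_force: 0.0
```

```bash
cat > k.py <<'E'
from h import *
c=cam("scene"); W=c["W"]; hsv=cv2.cvtColor(c["image"],cv2.COLOR_RGB2HSV)
w=(hsv[...,1]<60)&(hsv[...,2]>110)
m=w&(np.hypot(W[...,0]-.5015,W[...,1]-.119)<.024)&(W[...,2]>.1)&(W[...,2]<.17); q=W[m]
print("knob",m.sum(),np.percentile(q[:,2],[50,90,97]).round(4)); t=q[q[:,2]>np.percentile(q[:,2],95)-.006]; print("top rect",cv2.minAreaRect(t[:,:2].astype(np.float32)))
m=w&(np.hypot(W[...,0]-.65,W[...,1]-.1015)<.05)&(W[...,2]>.217)&(W[...,2]<.232); r=cv2.minAreaRect(W[m][:,:2].astype(np.float32)); print("handle",m.sum(),r)
im=c["image"].astype(int); m=(im[...,0]>im[...,1]+60)&(im[...,0]>150)&(abs(im[...,1]-im[...,2])<40)&(W[...,2]>.06)&(W[...,2]<.12)&(abs(W[...,0]-.62)<.2)
print("rose",m.sum(),W[m].mean(0).round(3) if m.any() else None)
o=bot.get_obs(); print(o["clock"],o["eef_pos"],o["tool_rot"],o["ft_force"],np.round(o["joint_pos"],3))
E
python3 k.py
```

```text
knob 195 [0.1505 0.1556 0.1566]
top rect ((0.5037373304367065, 0.11780177801847458), (0.03843177482485771, 0.037937019020318985), 31.44624137878418)
handle 123 ((0.6528500914573669, 0.10005577653646469), (0.016988111659884453, 0.06983130425214767), 82.78164672851562)
rose 256 [0.649 0.017 0.088]
4.9 [0.50312193 0.11884656 0.26293573] [6.06723512e-02 9.98155860e-01 6.52012635e-04 1.82177391e-03] [-0.16489527  0.48381058  0.54683758] [0.232 0.261 0.113 1.42  0.    0.353]
```

The knob top reads 0.155, so it is up and staying. Now to the handle.

Call:
jog_arm(
  deltas=[
    {"fingers": 1, "delta_pos": [-0.15, 0, 0], "yaw": 0},
    {"fingers": 1, "delta_pos": [-0.3, 0, 0], "yaw": 0},
    {"fingers": 1, "delta_pos": [-0.45, 0, 0], "yaw": 0},
    {"fingers": 1, "delta_pos": [-0.497, 0, 0], "yaw": 0},
    {"fingers": 1, "delta_pos": [-0.497, 0, 0.1], "yaw": 0},
    {"fingers": 1, "delta_pos": [-0.497, 0, 0.2], "yaw": 0},
    {"fingers": 1, "delta_pos": [-0.497, 0, 0.245], "yaw": 0},
    {"fingers": 1, "delta_pos": [-0.497, 0, 0.245], "yaw": 0},
  ],
)

```text
clock: 5.7
eef_pos: [0.6472, 0.1, 0.182]
tool_rot: [0.061, 0.998, -0.001, -0.005]
ft_force: [-0.8, 0.1, -0.9]
grip_width: 0.085
grasp_force: 0.0
```

Call:
jog_arm(
  deltas=[
    {"fingers": 0, "delta_pos": [0, 0, 0], "yaw": 0},
    {"fingers": 0, "delta_pos": [0, 0, 0], "yaw": 0},
    {"fingers": 0, "delta_pos": [0, 0, 0], "yaw": 0},
    {"fingers": 0, "delta_pos": [0, 0, 0], "yaw": 0},
    {"fingers": 0, "delta_pos": [0, 0, 0], "yaw": 0},
    {"fingers": 0, "delta_pos": [0, 0, 0], "yaw": 0},
    {"fingers": 0, "delta_pos": [0, 0, 0], "yaw": 0},
    {"fingers": 0, "delta_pos": [0, 0, 0], "yaw": 0},
  ],
)

```text
clock: 6.5
eef_pos: [0.6506, 0.1005, 0.1888]
tool_rot: [0.061, 0.998, 0.0, 0.001]
ft_force: [-0.2, 0.1, 5.6]
grip_width: 0.0152
grasp_force: 60.0
```

Call:
jog_arm(
  deltas=[
    {"fingers": 0, "delta_pos": [0, 0, 0], "yaw": 0.03},
    {"fingers": 0, "delta_pos": [0, 0, 0], "yaw": 0.08},
    {"fingers": 0, "delta_pos": [0, 0, 0], "yaw": 0.16},
    {"fingers": 0, "delta_pos": [0, 0, 0], "yaw": 0.26},
    {"fingers": 0, "delta_pos": [0, 0, 0], "yaw": 0.36},
    {"fingers": 0, "delta_pos": [0, 0, 0], "yaw": 0.46},
    {"fingers": 0, "delta_pos": [0, 0, 0], "yaw": 0.56},
    {"fingers": 0, "delta_pos": [0, 0, 0], "yaw": 0.66},
    {"fingers": 0, "delta_pos": [0, 0, 0], "yaw": 0.76},
    {"fingers": 0, "delta_pos": [0, 0, 0], "yaw": 0.86},
    {"fingers": 0, "delta_pos": [0, 0, 0], "yaw": 0.94},
    {"fingers": 0, "delta_pos": [0, 0, 0], "yaw": 1.0},
  ],
)

```text
clock: 7.7
eef_pos: [0.6506, 0.1006, 0.1888]
tool_rot: [0.439, 0.899, 0.0, 0.001]
ft_force: [-0.9, 0.6, 5.2]
grip_width: 0.0153
grasp_force: 60.3
```

```bash
python3 k.py
```

```text
knob 181 [0.1507 0.1551 0.1561]
top rect ((0.5030379295349121, 0.11876475811004639), (0.039824165403842926, 0.03575364500284195), 49.103919982910156)
handle 60 ((0.657546877861023, 0.08840595930814743), (0.020514773204922676, 0.04602717608213425), 50.33384704589844)
rose 9 [0.599 0.028 0.073]
7.75 [0.65056337 0.10057836 0.18880788] [4.39563607e-01 8.98211096e-01 4.25778124e-04 6.93637347e-04] [-0.96909521  0.75627138  5.79568777] [ 0.153  0.581  0.408  1.396 -0.     1.064]
```

Call:
jog_arm(
  deltas=[
    {"fingers": 0, "delta_pos": [0, 0, 0], "yaw": 0.03},
    {"fingers": 0, "delta_pos": [0, 0, 0], "yaw": 0.08},
    {"fingers": 0, "delta_pos": [0, 0, 0], "yaw": 0.16},
    {"fingers": 0, "delta_pos": [0, 0, 0], "yaw": 0.26},
    {"fingers": 0, "delta_pos": [0, 0, 0], "yaw": 0.36},
    {"fingers": 0, "delta_pos": [0, 0, 0], "yaw": 0.46},
    {"fingers": 0, "delta_pos": [0, 0, 0], "yaw": 0.56},
    {"fingers": 0, "delta_pos": [0, 0, 0], "yaw": 0.66},
    {"fingers": 0, "delta_pos": [0, 0, 0], "yaw": 0.76},
    {"fingers": 0, "delta_pos": [0, 0, 0], "yaw": 0.86},
    {"fingers": 0, "delta_pos": [0, 0, 0], "yaw": 0.94},
    {"fingers": 0, "delta_pos": [0, 0, 0], "yaw": 1.0},
  ],
)

```text
clock: 8.95
eef_pos: [0.6506, 0.1006, 0.1888]
tool_rot: [0.749, 0.662, 0.001, 0.001]
ft_force: [-0.7, 1.0, 5.0]
grip_width: 0.0153
grasp_force: 60.3
```

Call:
jog_arm(
  deltas=[
    {"fingers": 0, "delta_pos": [0, 0, 0], "yaw": 0},
    {"fingers": 0, "delta_pos": [0, 0, 0], "yaw": 0},
    {"fingers": 0, "delta_pos": [0, 0, 0], "yaw": 0},
  ],
)

```text
clock: 9.25
eef_pos: [0.6506, 0.1006, 0.1888]
tool_rot: [0.749, 0.663, 0.001, 0.0]
ft_force: [0.4, 0.8, 5.9]
grip_width: 0.0154
grasp_force: 60.3
```

```bash
python3 - <<'E'
from h import *
ims=[]
for n,(a,b,d,e) in (("scene",(140,320,190,350)),("top",(110,230,170,290))):
    c=cam(n); ims.append(cv2.resize(cv2.cvtColor(c["image"],cv2.COLOR_RGB2BGR)[a:b,d:e],(400,450),interpolation=cv2.INTER_CUBIC))
cv2.imwrite("pics/t2.png",np.hstack(ims))
o=bot.get_obs(); q=o["tool_rot"]; print(o["clock"],o["eef_pos"],90-2*np.degrees(np.arctan2(q[0],q[1])),o["ft_force"],o["ft_torque"])
E
```

```text
9.35 [0.6506009  0.1005705  0.18883691] -6.977259115470417 [0.32073009 0.61081187 6.41478584] [-0.0329392   0.25125299 -0.10712693]
```

View pics/t2.png

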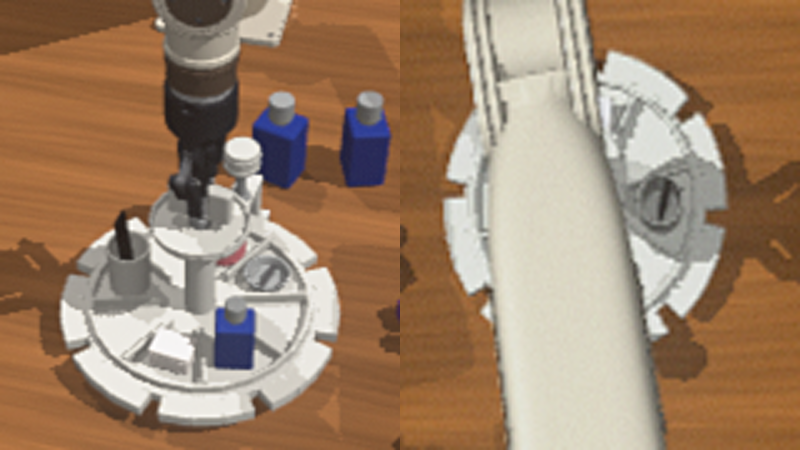

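Clockwise turn of 90.0° done. All the items are standing; the cup is now on the right, the cologne at the rear, and a trace of the jar shows behind the column at (232,250). I'll release, rise, and go above the knob with shut fingers. Gripping the knob now could touch the jar.

Call:
jog_arm(
  deltas=[
    {"fingers": 0.6, "delta_pos": [0, 0, 0], "yaw": 0},
    {"fingers": 0.6, "delta_pos": [0, 0, 0], "yaw": 0},
    {"fingers": 0.6, "delta_pos": [0, 0, 0], "yaw": 0},
    {"fingers": 0.6, "delta_pos": [0, 0, 0], "yaw": 0},
    {"fingers": 0.6, "delta_pos": [0, 0, -0.05], "yaw": 0},
    {"fingers": 0.6, "delta_pos": [0, 0, -0.15], "yaw": 0},
    {"fingers": 0.6, "delta_pos": [0, 0, -0.27], "yaw": 0},
    {"fingers": 0.6, "delta_pos": [0, 0, -0.27], "yaw": 0},
    {"fingers": 0, "delta_pos": [0, -0.16, -0.27], "yaw": 0},
    {"fingers": 0, "delta_pos": [0, -0.32, -0.27], "yaw": 0},
    {"fingers": 0, "delta_pos": [0, -0.493, -0.27], "yaw": 0},
    {"fingers": 0, "delta_pos": [0, -0.493, -0.27], "yaw": 0},
  ],
)

```text
clock: 10.55
eef_pos: [0.4951, 0.1179, 0.2667]
tool_rot: [0.748, 0.664, -0.004, -0.003]
ft_force: [1.2, -0.2, 0.2]
grip_width: -0.0003
grasp_force: 0.0
```

```bash
python3 k.py && python3 - <<'E'
from h import *
c=cam("scene"); cv2.imwrite("pics/s3.png",cv2.resize(cv2.cvtColor(c["image"],cv2.COLOR_RGB2BGR)[170:320,200:340],(560,600),interpolation=cv2.INTER_CUBIC))
E
```

```text
knob 197 [0.1504 0.1553 0.1566]
top rect ((0.5031285881996155, 0.11737823486328125), (0.040806714445352554, 0.038385722786188126), 11.043845176696777)
handle 146 ((0.6513915657997131, 0.10057838261127472), (0.07128441333770752, 0.019817300140857697), 84.916259765625)
rose 1 [0.578 0.133 0.062]
10.6 [0.49912034 0.11826889 0.26804619] [ 0.74816729  0.66350735 -0.0016751  -0.00094658] [0.39437867 0.53039924 0.11871171] [0.233 0.257 0.122 1.44  0.    1.923]
```

View pics/s3.png

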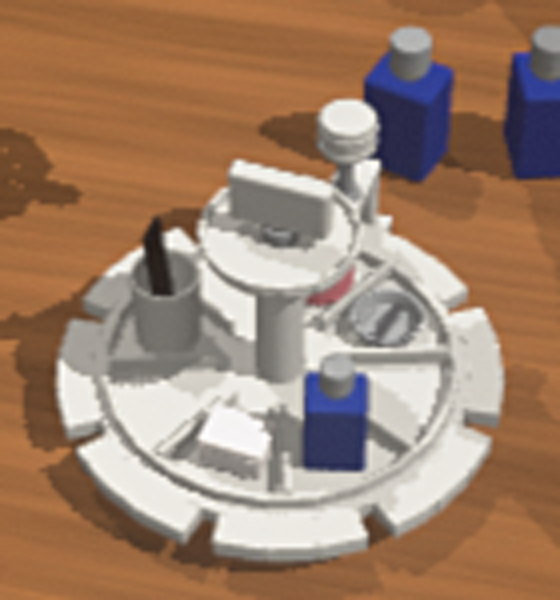

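The knob is up at (348,130) and the handle is across. The jar's rose edge shows at (335,285) in the front bay, and the dish, cologne, pill box and cup are all in place. Now pushing the knob down with shut fingers.

Call:
jog_arm(
  deltas=[
    {"fingers": 0, "delta_pos": [0, 0, 0.1], "yaw": 0},
    {"fingers": 0, "delta_pos": [0, 0, 0.2], "yaw": 0},
    {"fingers": 0, "delta_pos": [0, 0, 0.3], "yaw": 0},
    {"fingers": 0, "delta_pos": [0, 0, 0.35], "yaw": 0},
    {"fingers": 0, "delta_pos": [0, 0, 0.375], "yaw": 0},
    {"fingers": 0, "delta_pos": [0, 0, 0.39], "yaw": 0},
    {"fingers": 0, "delta_pos": [0, 0, 0.4], "yaw": 0},
    {"fingers": 0, "delta_pos": [0, 0, 0.41], "yaw": 0},
    {"fingers": 0, "delta_pos": [0, 0, 0.41], "yaw": 0},
  ],
)

```text
clock: 11.55
eef_pos: [0.5052, 0.1184, 0.1468]
tool_rot: [0.749, 0.663, 0.001, 0.001]
ft_force: [1.0, -1.2, 2.7]
grip_width: -0.0
grasp_force: 1.5
```

Call:
jog_arm(
  deltas=[
    {"fingers": 0, "delta_pos": [0, 0, 0.015], "yaw": 0},
    {"fingers": 0, "delta_pos": [0, 0, 0.03], "yaw": 0},
    {"fingers": 0, "delta_pos": [0, 0, 0.045], "yaw": 0},
    {"fingers": 0, "delta_pos": [0, 0, 0.06], "yaw": 0},
    {"fingers": 0, "delta_pos": [0, 0, 0.07], "yaw": 0},
    {"fingers": 0, "delta_pos": [0, 0, 0.078], "yaw": 0},
    {"fingers": 0, "delta_pos": [0, 0, 0.082], "yaw": 0},
    {"fingers": 0, "delta_pos": [0, 0, 0.082], "yaw": 0},
  ],
)

```text
clock: 12.35
eef_pos: [0.503, 0.1184, 0.1239]
tool_rot: [0.749, 0.663, 0.001, 0.0]
ft_force: [-7.0, -0.4, 17.9]
grip_width: 0.0003
grasp_force: 9.1
```

Knob at its home stop (TCP 0.124, 18 N). Now I retreat up and check.

Call:
jog_arm(
  deltas=[
    {"fingers": 0, "delta_pos": [0, 0, -0.05], "yaw": 0},
    {"fingers": 0, "delta_pos": [0, 0, -0.2], "yaw": 0},
    {"fingers": 0, "delta_pos": [0, 0, -0.36], "yaw": 0},
    {"fingers": 0, "delta_pos": [0, 0, -0.48], "yaw": 0},
    {"fingers": 0, "delta_pos": [0, -0.16, -0.48], "yaw": 0},
    {"fingers": 0, "delta_pos": [0, -0.32, -0.48], "yaw": 0},
    {"fingers": 0, "delta_pos": [0, -0.5, -0.48], "yaw": 0},
    {"fingers": 0, "delta_pos": [0, -0.5, -0.48], "yaw": 0},
    {"fingers": 0, "delta_pos": [0, -0.5, -0.48], "yaw": 0},
  ],
)

```text
clock: 13.25
eef_pos: [0.3536, 0.1367, 0.2655]
tool_rot: [0.748, 0.663, 0.001, 0.0]
ft_force: [-0.0, 0.9, 0.7]
grip_width: -0.0001
grasp_force: 0.0
```

```bash
python3 k.py && python3 - <<'E'
from h import *
ims=[]
for n,(a,b,d,e) in (("scene",(160,320,190,350)),("top",(110,230,170,290))):
    c=cam(n); ims.append(cv2.resize(cv2.cvtColor(c["image"],cv2.COLOR_RGB2BGR)[a:b,d:e],(400,400),interpolation=cv2.INTER_CUBIC))
    if n=="top":
        W=c["W"]; im=c["image"].astype(int); m=(im[...,0]>im[...,1]+60)&(im[...,0]>150)&(abs(im[...,1]-im[...,2])<40)&(W[...,2]>.06)&(W[...,2]<.12)&(abs(W[...,0]-.62)<.2)
        if m.any(): print("rose top",m.sum(),W[m].mean(0),"want ~",np.array([.652,.1])+.088*np.array([-.993,.121]))
cv2.imwrite("pics/f4.png",np.hstack(ims))
E
```

```text
knob 167 [0.1214 0.1253 0.1265]
top rect ((0.5036978125572205, 0.11732863634824753), (0.039102956652641296, 0.04217525199055672), 72.11611938476562)
handle 147 ((0.6533412337303162, 0.10037483274936676), (0.07104618102312088, 0.020624956116080284), 84.3028335571289)
rose 3 [0.578 0.133 0.062]
13.3 [0.35490111 0.13680967 0.26554764] [7.48486557e-01 6.63149323e-01 8.28106801e-04 4.03647206e-04] [ 0.23384422 -0.46804805  0.62627723] [ 0.368 -0.014 -0.197  1.386 -0.     2.06 ]
rose top 143 [0.55992945 0.10991823 0.09427695] want ~ [0.564616 0.110648]
```

View pics/f4.png

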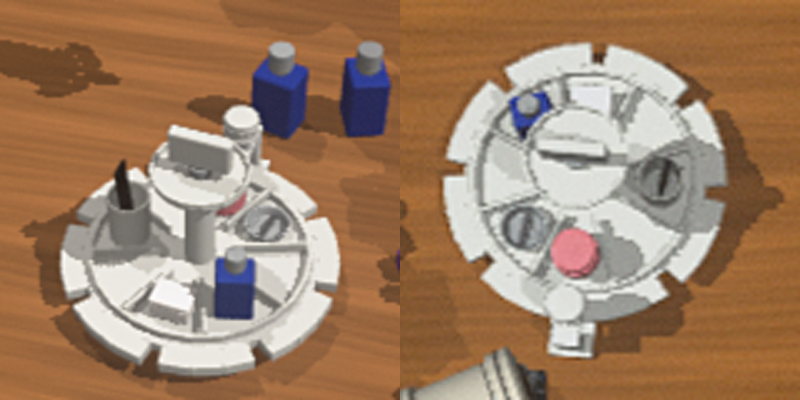

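The knob top is at 0.124–0.126, so it is home and locked. The jar at (575,252) in the top crop stands directly behind the knob at (565,302), and everything is upright. The arm is clear, so I'm handing in.

```bash
python3 -c "
from workcell import bot
print(bot.job_done())"
```

```text
the job is handed in; nothing more can be done
None
```

I pulled the knob up until it stayed, turned the organizer 90° clockwise so the rose jar stands in the front bay behind the knob, pushed the knob fully home to lock it, and handed the job in at about 13 s. The last images showed the jar and the other things in their bays standing.

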